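Show the assistant which lid the open pot needs

TASK

Ring the counter bell by pressing its plunger down with the fingertips, to call the shop assistant; then show what is missing: point down at the clay pot that has no lid, holding the fingertips a few centimetres above the middle of its mouth for two seconds, and then point in the same way at the loose lid of the right size for that pot, a few centimetres above its knob for two seconds. Finish still pointing at that lid. Do not touch the pots, the lids or the other loose goods, do not point at any other pot or lid, and pass well above them on the way.

Things in the scene. Friction and masses are not known exactly. Their poses are not given: they have to be found in the camera images.
- bell: counter bell, fixed to the counter: black round foot 86 mm across, polished steel dome 45 mm high with a plunger on top. It stands at the left or the right side of the counter. Its origin is the centre of its underside, z up.
- bell_top (a point): centre of the top of the bell's plunger, 62 mm above the counter when up. The plunger is a steel stud 18 mm across that stands 17 mm out of the dome
- plunger (a joint): travel of the bell's plunger in m: 0 up, 0.006 fully down. A spring returns it; it takes about 1.5 N to start and 5 N fully down. The bell rings beyond 0.0045
- pot_open: the one uncovered clay pot: round, 110 mm across the belly, 85 mm tall, open mouth with a rim 96 mm across outside and 86 mm inside. Its lid rests on the rim and is about as wide as the rim. Its origin is the centre of its underside, z up.
- pot_open_mouth (a point): centre of the open pot's mouth, level with its rim, 85 mm above the counter
- pot_small: smaller covered clay pot, 88 mm across the belly, 104 mm tall to the top of its lid's knob. Its origin is the centre of its underside, z up.
- pot_small_knob (a point): top of the small covered pot's knob
- pot_large: larger covered clay pot, 130 mm across the belly, 136 mm tall to the top of its lid's knob. Its origin is the centre of its underside, z up.
- pot_large_knob (a point): top of the large covered pot's knob
- lid_small: loose round clay lid, 70 mm across, lying on the counter knob upward, 36 mm tall. Its origin is the centre of its underside, z up.
- lid_small_knob (a point): centre of the top of that lid's knob (22 mm across), 36 mm above the counter
- lid_medium: loose round clay lid, 100 mm across, lying on the counter knob upward, 36 mm tall. Its origin is the centre of its underside, z up.
- lid_medium_knob (a point): centre of the top of that lid's knob (22 mm across), 36 mm above the counter
- lid_large: loose round clay lid, 130 mm across, lying on the counter knob upward, 36 mm tall. Its origin is the centre of its underside, z up.
- lid_large_knob (a point): centre of the top of that lid's knob (22 mm across), 36 mm above the counter
- honey_jar: closed honey jar, 68 mm across, 85 mm tall, with a brass lid; a bystander. Its origin is the centre of its underside, z up.
- spice_left: small closed spice jar, 36 mm across, 85 mm tall, among the pots and lids on the robot's left; a bystander. Its origin is the centre of its underside, z up.
- spice_right: small closed spice jar like spice_left, among the pots and lids on the robot's right; a bystander. Its origin is the centre of its underside, z up.
- oil_bottle: green glass oil bottle, 60 mm across, 190 mm tall, at the far left; a bystander. Its origin is the centre of its underside, z up.
- steel_bowl: open steel bowl, 110 mm across, 55 mm tall, at the far right; a bystander. Its origin is the centre of its underside, z up.
- soap_box: flat cardboard soap box, 90 x 60 x 35 mm, at the near right; a bystander. Its origin is the centre of its underside, z up.
- mug: white mug, 76 mm across plus a handle, 85 mm tall, at the near left; a bystander. Its origin is the centre of its underside, z up.
Not all that is in view belongs to the job. Leave any yellow look-alike of the pot_open alone.

How it is judged:
By the outcome, as a careful person would: the job done as asked, in the order asked, and still so for the second after the job is handed in, with the robot touching nothing.
It also fails if it takes over 56 s, if anything falls off the work surface, if the arm or the gripper's body presses on something with over 40 N, if the wrist force passes 120 N, or if a joint passes its speed limit or range.

ROBOT

A 6-joint arm with a two-finger parallel gripper is mounted at the origin on the work surface. World frame = base frame: x ahead of the robot, y to its left, z up, the work surface at z = 0. Lengths are in m, angles in rad, forces in N, time in s.
With the tool pointing down it reaches from about 0.375 to 0.975 m from the base axis. Payload 3.8 kg.
Tool frame: the origin (TCP) lies on the centre line of the jaws, within the pads' length; the fingertips stand 17 mm ahead of it and the grasp point (between the pads) lies 2 mm behind it (bot.tip_extent is the distance from the TCP to the fingertips, in m); z points along the fingers, y is the line along which they close (so a half turn about z gives the same grasp; the last joint's range is limited). The gripper opens to 85 mm and grips with 20 to 120 N. Pads are 22 mm wide; open, the fingers measure 114 mm over their backs; the gripper's body (76 mm by 85 mm) begins 54 mm behind the grasp point. The pads swing forward as they close: fully open they stand 13 mm farther back than shut.
Start: joints at [-1.259, 0.264, 1.604, -0, 1.274, -0.037], TCP at [0.231, -0.634, 0.248] pointing down, gripper open.
Joint ranges: [-2.63, 2.63], [-0.94, 2.18], [0.31, 2.57], [-1.31, 4.45], [0, 2.66], [-2.55, 2.55]. Speed limits (rad/s): [2.57, 2.57, 3.14, 3.14, 3.14, 3.14].

INTERFACE

Orientations are given as a rotation vector (axis times angle).
In Python, from workcell import readout, read_camera, finish_job, bot gives the robot as it stands.
- The arm moves only by the tool jog_arm, never from a script. Its argument "deltas" is one flat list of numbers, 7 for each row, row after row: the shift along the tool's x, y, z in m, then the turn, a rotation vector about the tool's x, y, z in degrees, then the gripper command: -1 is shut, 1 is fully open, values between are in proportion. A call has 1 to 8 rows; each row is the pose to reach, as a shift and turn from the pose commanded when the call began, along the tool's axes at that moment; what a row does not reach only later rows make up. A row lasts 1/10 s, in which the tool goes at most 50 mm and 8.59 degrees, less where a joint would pass 70% of its speed; a pose out of reach is approached as far as the arm can. A call with a gripper value outside its range is refused whole. The fingers move at their own pace and stop on an object; "squeeze" is the grip in N (left out, the last holds). Time passes only in rows, so rows that repeat a pose let the fingers close. It gives the time, the measured TCP pose, the force, the opening and the grip force at its end, in the units of the state.
- readout.read_state(): the state, without advancing time (a new reading comes with each control period).
- read_camera(name): name is "scene" or "top" or "wrist"; returns a dict with "color" (400x640x3 uint8, blue, green, red), "fx", "fy", "cx", "cy" (pixels), "origin" and "attitude" of the camera in the world. Camera axes: x right, y down, z forward; pixel columns grow to the right and rows downward; lengths in m; the calibration is good to about 2 mm. A picture is of the moment at which its call begins. There is no depth.
- finish_job(): hands the job in; it is judged then, once.
The state is a dict: "time": time; "q": joint angles; "joint_vel": joint speeds; "joint_torque": joint torques, N m; "tool_pos": TCP position; "tcp_rot": TCP orientation; "wrist_force": force on the tool from outside, world axes, zero at the start; "torque": the same for the moment, N m; "width": opening from 0.0 (shut) to 1.0 (fully open); "grip_force": force on a finger pad.
Only numpy, scipy, OpenCV 4.12 (cv2) and the standard library are available. Lean on these libraries where they do the work, as an engineer would, in place of code of your own. Each camera call takes 0.05 s, during which the arm holds its last target. There are 200 camera calls.

## Working session

There is one attempt and no reset: what is moved stays moved. The work goes in short steps, Python scripts to look and compute and a tool call to move; the robot and the scene stay as the last step left them, time stands still between calls to the robot, and variables do not carry over. Pictures are saved under pics/ and viewed, at most 10 in all, crops included, and the job is handed in when it is done.

Besides the shell and the picture viewer there is one more tool, called by a JSON object that holds its "api" and its "payload", one argument or row to a line. jog_arm: Moves the arm, as the interface text tells. Its arguments: {"type":"object","properties":{"deltas":{"type":"array"},"squeeze":{"type":"number"}},"required":["deltas"]}

```bash
mkdir -p pics; python3 - <<'E'
from workcell import readout, read_camera, bot
import cv2,pickle
d={n:read_camera(n) for n in("scene","top")}
pickle.dump(d,open("cams.pkl","wb"))
for n in d:
    cv2.imwrite(f"pics/{n}.png",d[n]["color"]); print(n,{k:v for k,v in d[n].items() if k!="color"})
s=readout.read_state(); print(s["tool_pos"],s["tcp_rot"],s["time"],s["width"],bot.tip_extent)
E
```

```text
scene {'fx': 440.70567920958547, 'fy': 440.70567920958547, 'cx': 318.22762922675565, 'cy': 198.3946886699035, 'origin': array([ 1.34545957, -0.40433462,  0.78737004]), 'attitude': array([-1.90343856, -1.20658645,  0.66457343])}
top {'fx': 389.2823549107623, 'fy': 389.2823549107623, 'cx': 322.26533898787244, 'cy': 198.37605314686428, 'origin': array([0.32765352, 0.00216543, 1.15834504]), 'attitude': array([-2.17720157,  2.15509576, -0.10602466])}
[ 0.23050736 -0.63373703  0.24705878] [-3.09189968e+00 -5.44769932e-01  4.25668724e-04] 0.1 1.0010850926787795 0.017
```

View pics/top.png

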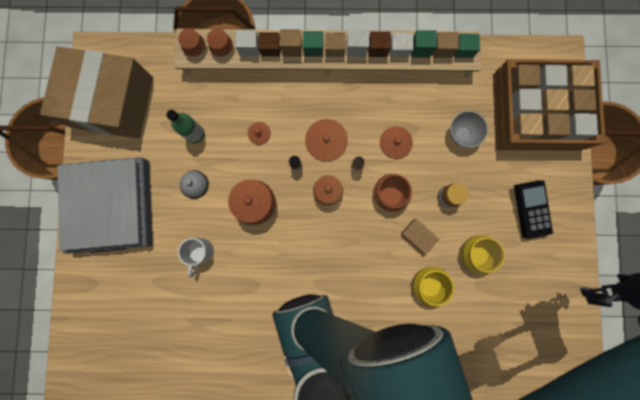

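View pics/scene.png

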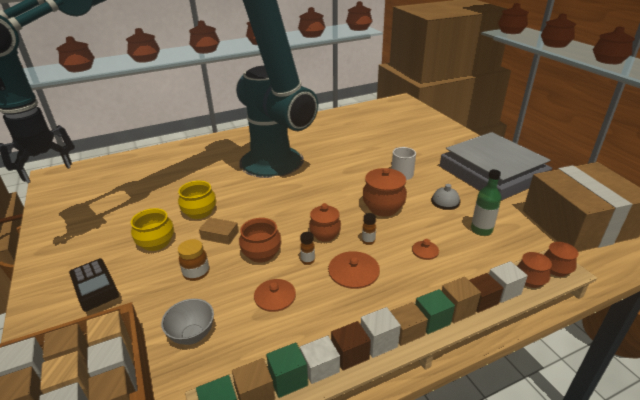

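The top view shows the bell at (194,184), a grey dome. The uncovered brown pot is at (393,192), and the yellow open pots at (433,287) and (483,254) are decoys. The loose lids are small (259,133), large (326,140) and right-hand (396,142). The right-hand one looks like the 100 mm lid, so I'll measure the diameters and confirm with a crop.

```bash
cat > h.py <<'E'
import numpy as np,cv2
from scipy.spatial.transform import Rotation as R
def ray(c,uv):
    d=R.from_rotvec(c["attitude"]).apply([(uv[0]-c["cx"])/c["fx"],(uv[1]-c["cy"])/c["fy"],1]); return np.array(c["origin"]),d
def onz(c,uv,z):
    o,d=ray(c,uv); return o+d*(z-o[2])/d[2]
def pix(c,p):
    v=R.from_rotvec(c["attitude"]).inv().apply(np.array(p)-c["origin"]); return np.array([c["fx"]*v[0]/v[2]+c["cx"],c["fy"]*v[1]/v[2]+c["cy"]])
E
python3 - <<'E'
import pickle; from h import *
d=pickle.load(open("cams.pkl","rb"))
for n in d:
    c=d[n]; hsv=cv2.cvtColor(c["color"],cv2.COLOR_BGR2HSV)
    m=((hsv[...,0]<9)&(hsv[...,1]>120)&(hsv[...,2]>50)).astype(np.uint8)
    cs,_=cv2.findContours(m,cv2.RETR_EXTERNAL,cv2.CHAIN_APPROX_NONE)
    for k in cs:
        if cv2.contourArea(k)<150: continue
        z=.01
        W=np.array([onz(c,p[0],z) for p in k]); a=W[:,:2].min(0);b=W[:,:2].max(0)
        if n=="top" or 1:
            x,y,w,h=cv2.boundingRect(k)
            print(n,(x+w/2,y+h/2),"z.01 ctr",((a+b)/2).round(3),"size",(b-a).round(3), "z.085 ctr",((onz(c,(x+w/2,y+h/2),.085))).round(3))
t=cv2.resize(d["top"]["color"][95:225,150:480],None,fx=2.4,fy=2.4,interpolation=cv2.INTER_CUBIC)
s=cv2.resize(d["scene"]["color"][165:315,225:475],None,fx=2.4,fy=2.4,interpolation=cv2.INTER_CUBIC)
s2=cv2.resize(d["top"]["color"][160:210,165:225],None,fx=3,fy=3,interpolation=cv2.INTER_CUBIC)
im=np.zeros((600,800,3),np.uint8); t=t[:,:792]; im[:250,:792]=t[:250]; s=cv2.resize(s,(560,336)); im[260:596,:560]=s; im[260:410,600:780]=s2
cv2.imwrite("pics/crop.png",im)
E
```

```text
(no output)
```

View pics/crop.png

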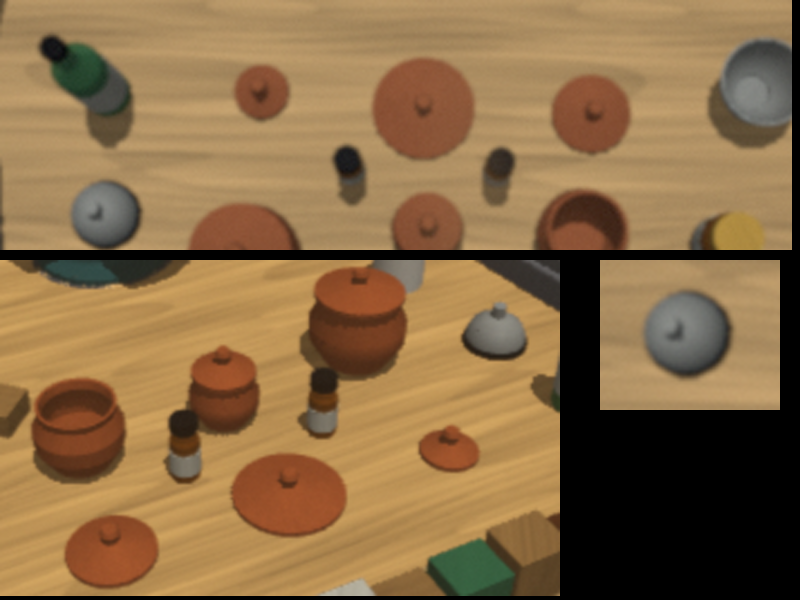

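The crop shows a plain bell with its plunger at about top (190,182) and scene (448,186). There's one uncovered brown pot and three loose lids. My colour mask was too tight, so I'll relax the hue range and measure again.

```bash
python3 - <<'E'
import pickle; from h import *
d=pickle.load(open("cams.pkl","rb"))
for n in d:
    c=d[n]; lab=cv2.cvtColor(c["color"],cv2.COLOR_BGR2LAB)
    m=((lab[...,1]>148)).astype(np.uint8)
    cs,_=cv2.findContours(m,cv2.RETR_EXTERNAL,cv2.CHAIN_APPROX_NONE)
    for k in cs:
        if not 150<cv2.contourArea(k)<6000: continue
        W=np.array([onz(c,p[0],.008) for p in k]); a=W[:,:2].min(0);b=W[:,:2].max(0)
        x,y,w,h=cv2.boundingRect(k)
        if y<80 : continue
        print(n,(x+w/2,y+h/2,w,h),"ctr",((a+b)/2).round(3),"size",(b-a).round(3))
c=d["top"]; s=d["scene"]
def tri(u,v):
    o1,d1=ray(c,u);o2,d2=ray(s,v); A=np.array([d1,-d2]).T; t=np.linalg.lstsq(A,o2-o1,rcond=None)[0]
    return (o1+d1*t[0]).round(3),(o2+d2*t[1]).round(3)
print("bell tri",tri((190,182.3),(448.2,185.5)), onz(c,(190,182.3),.062),onz(s,(448.2,185.5),.062))
print("medknob",onz(c,(397.1,140.8),.036),onz(s,(225+109/2.24,165+(523-260)/2.24),.036))
for p in(( -0,0,0),):pass
# bell dome silhouette, top view
g=cv2.cvtColor(c["color"],cv2.COLOR_BGR2HSV); m=(g[160:210,165:225,1]<70).astype(np.uint8)
for k in cv2.findContours(m,0,1)[0]:
    if cv2.contourArea(k)>100: e=cv2.minEnclosingCircle(k); print("bell",e, onz(c,(e[0][0]+165,e[0][1]+160),.015))
# mouth rim: scene pixel ellipse top & top view
E
```

```text
scene (274.5, 294.5, 41, 31) ctr [ 0.624 -0.211] size [0.098 0.096]
scene (537.5, 262.0, 29, 18) ctr [0.809 0.43 ] size [0.067 0.067]
scene (354.0, 269.5, 50, 35) ctr [ 0.629 -0.   ] size [0.128 0.128]
scene (564.0, 251.5, 28, 19) ctr [0.812 0.523] size [0.071 0.067]
scene (426.0, 248.5, 26, 19) ctr [0.648 0.204] size [0.069 0.067]
scene (261.0, 244.0, 38, 18) ctr [ 0.436 -0.178] size [0.062 0.102]
scene (259.0, 229.5, 36, 23) ctr [ 0.367 -0.167] size [0.103 0.101]
scene (325.0, 213.0, 28, 20) ctr [0.383 0.032] size [0.094 0.084]
scene (386.0, 179.0, 40, 22) ctr [0.299 0.297] size [0.133 0.13 ]
top (391.0, 197.5, 20, 17) ctr [ 0.453 -0.194] size [0.048 0.057]
top (250.0, 196.0, 40, 30) ctr [0.453 0.225] size [0.087 0.117]
top (396.5, 139.5, 29, 23) ctr [ 0.629 -0.212] size [0.068 0.084]
top (320.5, 139.0, 27, 38) ctr [0.628 0.018] size [0.114 0.078]
bell tri (array([0.484, 0.387, 0.057]), array([0.489, 0.396, 0.061])) [0.48308535 0.38547145 0.062     ] [0.48974964 0.39447714 0.062     ]
medknob [ 0.6159062  -0.20981509  0.036     ] [ 0.61482613 -0.20729188  0.036     ]
bell ((28.27777862548828, 24.0), 13.867304801940918) [0.48475093 0.3919274  0.015     ]
```

The right-hand lid measures about 98 mm, which makes it the 100 mm lid that fits the 96 mm rim. The other two measure 68 and 128 mm. Its knob is at about (0.615,-0.208), the open mouth at (0.464,-0.188) and the bell at about (0.486,0.39). Next I'll work out the shifts in tool axes.

```bash
cat >> h.py <<'E'
def togo(*targets):
    from workcell import readout
    s=readout.read_state(); r=R.from_rotvec(s["tcp_rot"])
    print(s["time"],np.round(s["tool_pos"],4),"down dev", np.round(r.apply([0,0,1]),3),"F",np.round(s["wrist_force"],1),"q",np.round(s["q"],2),s["width"])
    for t in targets: print(t,"->",r.inv().apply(np.array(t)-s["tool_pos"]).round(4))
E
python3 -c "
from h import *; togo((.42,-.40,.35),(.52,-.05,.35),(.486,.3,.35)); "
```

```text
0.1 [ 0.2305 -0.6337  0.2471] down dev [-0.001  0.002 -1.   ] F [-0.3  1.1  0.1] q [-1.26  0.26  1.61  0.    1.27 -0.04] 1.0010850926787795
(0.42, -0.4, 0.35) -> [ 0.258  -0.1551 -0.1026]
(0.52, -0.05, 0.35) -> [ 0.4716 -0.4499 -0.102 ]
(0.486, 0.3, 0.35) -> [ 0.5592 -0.7904 -0.1012]
```

{"api": "jog_arm", "payload": {
  "deltas": [0.02,-0.01,-0.03,0,0,0,-1,0.05,-0.03,-0.06,0,0,0,-1,0.085,-0.05,-0.085,0,0,0,-1,0.12,-0.07,-0.1,0,0,0,-1,0.155,-0.095,-0.103,0,0,0,-1,0.19,-0.115,-0.103,0,0,0,-1,0.225,-0.135,-0.103,0,0,0,-1,0.258,-0.155,-0.103,0,0,0,-1],
  "squeeze": 20
}}

```text
time: 0.9
tool_pos: [0.421, -0.3989, 0.3509]
tcp_rot: [-3.093, -0.545, 0.0]
wrist_force: [-0.8, 0.5, -0.7]
width: 0.001
grip_force: 0.0
```

{"api": "jog_arm", "payload": {
  "deltas": [0.027,-0.037,0,0,0,0,-1,0.054,-0.074,0,0,0,0,-1,0.08,-0.11,0,0,0,0,-1,0.107,-0.147,0,0,0,0,-1,0.134,-0.184,0,0,0,0,-1,0.16,-0.221,0,0,0,0,-1,0.187,-0.258,0,0,0,0,-1,0.213,-0.295,0,0,0,0,-1]
}}

```text
time: 1.7
tool_pos: [0.5195, -0.0486, 0.3509]
tcp_rot: [-3.094, -0.545, 0.001]
wrist_force: [0.3, 0.7, -0.1]
width: 0.002
grip_force: 0.0
```

{"api": "jog_arm", "payload": {
  "deltas": [0.011,-0.043,0,0,0,0,-1,0.022,-0.085,0,0,0,0,-1,0.033,-0.128,0,0,0,0,-1,0.044,-0.17,0,0,0,0,-1,0.055,-0.213,0,0,0,0,-1,0.066,-0.255,0,0,0,0,-1,0.077,-0.298,0,0,0,0,-1,0.088,-0.34,0,0,0,0,-1]
}}

```text
time: 2.5
tool_pos: [0.4852, 0.3009, 0.3508]
tcp_rot: [3.094, 0.546, -0.001]
wrist_force: [1.0, -0.7, 0.2]
width: -0.0
grip_force: 0.0
```

```bash
python3 - <<'E'
from h import *; from workcell import read_camera
import pickle
c=read_camera("wrist"); pickle.dump(c,open("w1.pkl","wb")); cv2.imwrite("pics/w1.png",c["color"]); print(c["origin"],pix(c,(.486,.39,.062)))
togo((.486,.39,.25),(.486,.39,.079))
E
```

```text
[0.55076925 0.32402363 0.47677906] [256.64520233 135.83618246]
2.55 [0.4842 0.3069 0.3504] down dev [-0.002  0.005 -1.   ] F [0.6 4.  0.2] q [0.52 0.02 1.69 0.01 1.43 1.74] 0.004299955048814994
(0.486, 0.39, 0.25) -> [ 0.0304 -0.0768  0.1008]
(0.486, 0.39, 0.079) -> [ 0.0304 -0.0758  0.2718]
```

View pics/w1.png

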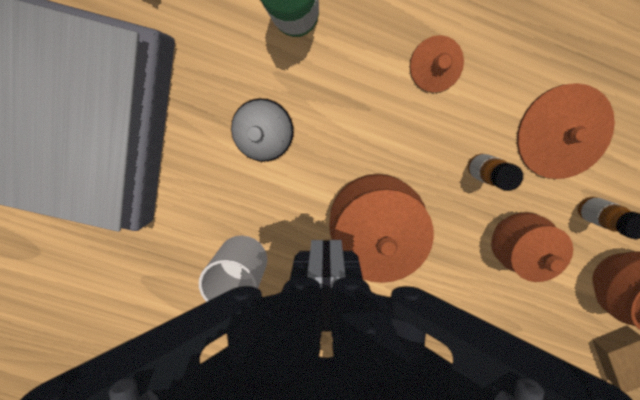

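In the wrist view the plunger is at about (255,132), within a few pixels of the predicted (257,136). I'll move above the bell and look again.

{"api": "jog_arm", "payload": {
  "deltas": [0.008,-0.02,0.01,0,0,0,-1,0.015,-0.04,0.04,0,0,0,-1,0.022,-0.058,0.08,0,0,0,-1,0.03,-0.076,0.11,0,0,0,-1,0.03,-0.076,0.14,0,0,0,-1,0.03,-0.076,0.15,0,0,0,-1,0.03,-0.076,0.15,0,0,0,-1,0.03,-0.076,0.15,0,0,0,-1]
}}

```text
time: 3.35
tool_pos: [0.4889, 0.3808, 0.2026]
tcp_rot: [-3.093, -0.544, -0.002]
wrist_force: [-0.2, 0.4, -0.3]
width: -0.0
grip_force: 0.0
```

```bash
python3 - <<'E'
from h import *; from workcell import read_camera
import pickle
w=pickle.load(open("w1.pkl","rb"));
c=read_camera("wrist"); togo((.486,.39,.079)); print(pix(c,(.486,.39,.062)))
def stud(c,tag):
    u,v=pix(c,(.486,.39,.062)).astype(int); a=c["color"][max(0,v-70):v+70,max(0,u-100):u+100]; cv2.imwrite(tag,cv2.resize(a,None,fx=4,fy=4)); print(tag,"offset",max(0,u-100),max(0,v-70))
stud(c,"pics/w2.png"); pickle.dump(c,open("w2.pkl","wb"))
print(onz(w,(255,132.5),.062))
E
```

```text
3.4 [0.4894 0.3811 0.2034] down dev [ 0.003  0.002 -1.   ] F [-0.6 -0.4  1. ] q [ 0.62  0.19  1.78 -0.    1.17  1.84] 0.0010222593470161914
(0.486, 0.39, 0.079) -> [-0.0005 -0.0094  0.1244]
[313.27504184 191.23982803]
pics/w2.png offset 213 121
[0.48915118 0.39303316 0.062     ]
```

View pics/w2.png

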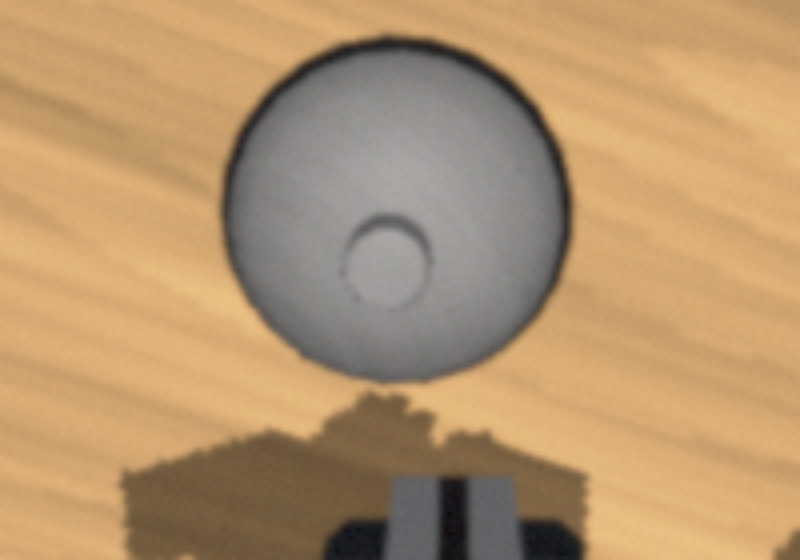

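The stud's top is at crop (388,268), so wrist pixel (310,188).

```bash
python3 - <<'E'
from h import *; import pickle
c=pickle.load(open("w2.pkl","rb")); p=onz(c,(310,188),.062); print(p)
togo((p[0],p[1],.10),(p[0],p[1],.079),(p[0],p[1],.073))
E
```

```text
[0.48766397 0.39341989 0.062     ]
3.4 [0.4894 0.3811 0.2034] down dev [ 0.003  0.002 -1.   ] F [-0.6 -0.4  1. ] q [ 0.62  0.19  1.78 -0.    1.17  1.84] 0.0010222593470161914
(np.float64(0.487663966614464), np.float64(0.39341988594216154), 0.1) -> [ 0.0023 -0.0121  0.1034]
(np.float64(0.487663966614464), np.float64(0.39341988594216154), 0.079) -> [ 0.0022 -0.0121  0.1244]
(np.float64(0.487663966614464), np.float64(0.39341988594216154), 0.073) -> [ 0.0022 -0.0121  0.1304]
```

{"api": "jog_arm", "payload": {
  "deltas": [0.002,-0.012,0.02,0,0,0,-1,0.002,-0.012,0.05,0,0,0,-1,0.002,-0.012,0.08,0,0,0,-1,0.002,-0.012,0.1,0,0,0,-1,0.002,-0.012,0.107,0,0,0,-1,0.002,-0.012,0.107,0,0,0,-1,0.002,-0.012,0.107,0,0,0,-1,0.002,-0.012,0.107,0,0,0,-1]
}}

```text
time: 4.2
tool_pos: [0.4874, 0.3937, 0.0966]
tcp_rot: [-3.092, -0.545, -0.005]
wrist_force: [0.1, -0.1, 0.4]
width: 0.003
grip_force: 0.0
```

```bash
python3 -c "
from h import *; togo((.4877,.3934,.079),(.4877,.3934,.073))"
```

```text
4.2 [0.4874 0.3937 0.0966] down dev [ 0.003  0.002 -1.   ] F [ 0.1 -0.1  0.4] q [0.64 0.3  1.85 0.   0.98 1.86] 0.0033847384698466507
(0.4877, 0.3934, 0.079) -> [0.0001 0.0004 0.0176]
(0.4877, 0.3934, 0.073) -> [0.     0.0004 0.0236]
```

{"api": "jog_arm", "payload": {
  "deltas": [0,0,0.008,0,0,0,-1,0,0,0.014,0,0,0,-1,0,0,0.018,0,0,0,-1,0,0,0.02,0,0,0,-1,0,0,0.022,0,0,0,-1,0,0,0.023,0,0,0,-1,0,0,0.024,0,0,0,-1,0,0,0.024,0,0,0,-1]
}}

```text
time: 5.0
tool_pos: [0.4861, 0.3928, 0.0728]
tcp_rot: [3.094, 0.545, -0.0]
wrist_force: [-5.1, -4.7, 16.3]
width: -0.001
grip_force: 8.1
```

The wrist force reached 16 N at z = 0.073, so the plunger is bottomed and the bell has rung. Now I'll rise and cross to the open pot.

{"api": "jog_arm", "payload": {
  "deltas": [0,0,-0.02,0,0,0,-1,0,0,-0.05,0,0,0,-1,0,0,-0.09,0,0,0,-1,0,0,-0.13,0,0,0,-1,0,0,-0.17,0,0,0,-1,0,0,-0.21,0,0,0,-1,0,0,-0.245,0,0,0,-1,0,0,-0.27,0,0,0,-1]
}}

```text
time: 5.8
tool_pos: [0.4864, 0.3931, 0.3433]
tcp_rot: [-3.093, -0.545, -0.004]
wrist_force: [0.5, 0.7, -0.7]
width: 0.001
grip_force: 0.0
```

{"api": "jog_arm", "payload": {
  "deltas": [-0.01,0.025,0,0,0,0,-1,-0.025,0.06,0,0,0,0,-1,-0.04,0.1,0,0,0,0,-1,-0.056,0.14,0,0,0,0,-1,-0.072,0.18,0,0,0,0,-1,-0.088,0.22,0,0,0,0,-1,-0.104,0.26,0,0,0,0,-1,-0.12,0.3,0,0,0,0,-1]
}}

```text
time: 6.6
tool_pos: [0.4752, 0.0682, 0.3399]
tcp_rot: [3.094, 0.546, -0.0]
wrist_force: [0.4, -0.9, -0.1]
width: 0.003
grip_force: 0.0
```

{"api": "jog_arm", "payload": {
  "deltas": [-0.015,0.04,0,0,0,0,-1,-0.03,0.08,0,0,0,0,-1,-0.045,0.12,0,0,0,0,-1,-0.06,0.16,0,0,0,0,-1,-0.075,0.19,0,0,0,0,-1,-0.09,0.215,0,0,0,0,-1,-0.1,0.235,0,0,0,0,-1,-0.1,0.238,0,0,0,0,-1]
}}

```text
time: 7.4
tool_pos: [0.4624, -0.1901, 0.3397]
tcp_rot: [3.095, 0.54, -0.002]
wrist_force: [0.3, 0.3, -0.5]
width: 0.003
grip_force: 0.0
```

```bash
python3 - <<'E'
from h import *; from workcell import read_camera
import pickle
c=read_camera("wrist"); pickle.dump(c,open("w3.pkl","wb")); cv2.imwrite("pics/w3.png",c["color"]); print(pix(c,(.464,-.188,.085)),pix(c,(.615,-.208,.036)))
togo((.464,-.188,.2),(.464,-.188,.137))
E
```

```text
[323.99327217 164.22577926] [383.67324295  42.7694733 ]
7.45 [ 0.4629 -0.1892  0.3397] down dev [-0.001  0.    -1.   ] F [0.9 0.4 0.6] q [-0.44 -0.12  1.84  0.    1.41  0.79] 0.002915559623904795
(0.464, -0.188, 0.2) -> [ 0.0015 -0.0007  0.1397]
(0.464, -0.188, 0.137) -> [ 0.0015 -0.0007  0.2027]
```

View pics/w3.png

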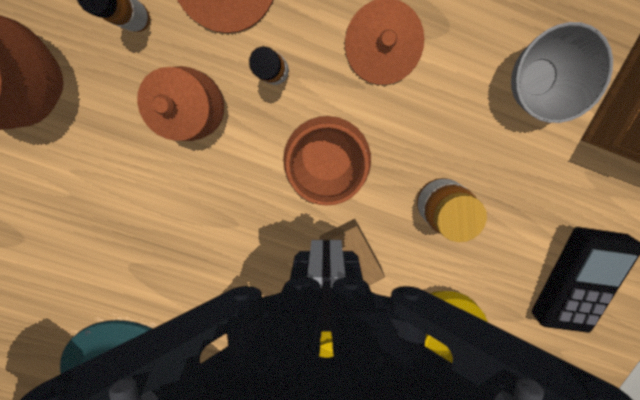

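The wrist view shows the open brown pot's rim centred at (327,160) and the 100 mm lid's knob top at (388,41). Both are within a few pixels of prediction.

```bash
python3 - <<'E'
from h import *; import pickle
c=pickle.load(open("w3.pkl","rb")); p=onz(c,(327,160),.085); k=onz(c,(388,41),.036); print(p,k)
togo((p[0],p[1],.137),(k[0],k[1],.34),(k[0],k[1],.088))
E
```

```text
[ 0.46973983 -0.18958246  0.085     ] [ 0.61847931 -0.21204079  0.036     ]
7.45 [ 0.4629 -0.1892  0.3397] down dev [-0.001  0.    -1.   ] F [0.9 0.4 0.6] q [-0.44 -0.12  1.84  0.    1.41  0.79] 0.002915559623904795
(np.float64(0.4697398347713773), np.float64(-0.1895824635967006), 0.137) -> [0.0064 0.0028 0.2027]
(np.float64(0.6184793079286836), np.float64(-0.21204078987959735), 0.34) -> [ 0.1386  0.0743 -0.0004]
(np.float64(0.6184793079286836), np.float64(-0.21204078987959735), 0.088) -> [0.1387 0.0744 0.2516]
```

{"api": "jog_arm", "payload": {
  "deltas": [0.005,0.002,0.02,0,0,0,-1,0.005,0.002,0.055,0,0,0,-1,0.005,0.002,0.095,0,0,0,-1,0.005,0.002,0.135,0,0,0,-1,0.005,0.002,0.165,0,0,0,-1,0.005,0.002,0.188,0,0,0,-1,0.005,0.002,0.2,0,0,0,-1,0.005,0.002,0.203,0,0,0,-1]
}}

```text
time: 8.25
tool_pos: [0.4677, -0.1868, 0.1357]
tcp_rot: [-3.092, -0.546, 0.004]
wrist_force: [-0.4, -0.3, 0.4]
width: -0.003
grip_force: 0.0
```

{"api": "jog_arm", "payload": {
  "deltas": [0,0,0,0,0,0,-1,0,0,0,0,0,0,-1,0,0,0,0,0,0,-1,0,0,0,0,0,0,-1,0,0,0,0,0,0,-1,0,0,0,0,0,0,-1,0,0,0,0,0,0,-1,0,0,0,0,0,0,-1]
}}

```text
time: 9.05
tool_pos: [0.4685, -0.1882, 0.1373]
tcp_rot: [3.094, 0.545, -0.0]
wrist_force: [-0.3, -0.0, -0.2]
width: -0.003
grip_force: 0.0
```

{"api": "jog_arm", "payload": {
  "deltas": [0,0,0,0,0,0,-1,0,0,0,0,0,0,-1,0,0,0,0,0,0,-1,0,0,0,0,0,0,-1,0,0,0,0,0,0,-1,0,0,0,0,0,0,-1,0,0,0,0,0,0,-1,0,0,0,0,0,0,-1]
}}

```text
time: 9.85
tool_pos: [0.4685, -0.1882, 0.1373]
tcp_rot: [-3.094, -0.545, -0.0]
wrist_force: [0.4, -0.3, 0.8]
width: -0.005
grip_force: 0.0
```

{"api": "jog_arm", "payload": {
  "deltas": [0,0,0,0,0,0,-1,0,0,0,0,0,0,-1,0,0,0,0,0,0,-1,0,0,0,0,0,0,-1,0,0,0,0,0,0,-1,0,0,0,0,0,0,-1,0,0,0,0,0,0,-1,0,0,0,0,0,0,-1]
}}

```text
time: 10.65
tool_pos: [0.4685, -0.1882, 0.1373]
tcp_rot: [3.094, 0.545, -0.0]
wrist_force: [-0.7, 0.1, 0.0]
width: 0.002
grip_force: 0.0
```

{"api": "jog_arm", "payload": {
  "deltas": [0,0,0,0,0,0,-1,0,0,0,0,0,0,-1,0,0,0,0,0,0,-1,0,0,0,0,0,0,-1,0,0,0,0,0,0,-1]
}}

```text
time: 11.15
tool_pos: [0.4685, -0.1882, 0.1373]
tcp_rot: [-3.094, -0.545, 0.0]
wrist_force: [-0.1, 0.4, -0.2]
width: -0.002
grip_force: 0.0
```

```bash
python3 -c "
from h import *; togo((.468,-.189,.137),(.617,-.21,.25),(.617,-.21,.088))"
```

```text
11.15 [ 0.4685 -0.1882  0.1373] down dev [-0. -0. -1.] F [-0.1  0.4 -0.2] q [-0.43  0.04  2.08 -0.    1.02  0.79] -0.0019057613849961157
(0.468, -0.189, 0.137) -> [-0.0008  0.0006  0.0003]
(0.617, -0.21, 0.25) -> [ 0.1321  0.0713 -0.1127]
(0.617, -0.21, 0.088) -> [0.1321 0.0713 0.0493]
```

I held over the mouth for more than 2.5 s. Now the lid: up, across and down.

{"api": "jog_arm", "payload": {
  "deltas": [0,0,-0.03,0,0,0,-1,0,0,-0.07,0,0,0,-1,0,0,-0.105,0,0,0,-1,0.02,0.01,-0.12,0,0,0,-1,0.05,0.027,-0.12,0,0,0,-1,0.085,0.046,-0.12,0,0,0,-1,0.115,0.062,-0.12,0,0,0,-1,0.132,0.071,-0.12,0,0,0,-1]
}}

```text
time: 11.95
tool_pos: [0.6191, -0.2101, 0.257]
tcp_rot: [3.094, 0.546, 0.001]
wrist_force: [-0.3, 0.6, 0.4]
width: -0.003
grip_force: 0.0
```

{"api": "jog_arm", "payload": {
  "deltas": [0,0,0.01,0,0,0,-1,0,0,0.035,0,0,0,-1,0,0,0.07,0,0,0,-1,0,0,0.105,0,0,0,-1,0,0,0.135,0,0,0,-1,0,0,0.155,0,0,0,-1,0,0,0.166,0,0,0,-1,0,0,0.169,0,0,0,-1]
}}

```text
time: 12.75
tool_pos: [0.6149, -0.2093, 0.0863]
tcp_rot: [-3.092, -0.545, 0.005]
wrist_force: [-0.7, -0.7, -0.3]
width: -0.005
grip_force: 0.0
```

```bash
python3 - <<'E'
from h import *; from workcell import read_camera
togo((.617,-.21,.088)); c=read_camera("wrist"); cv2.imwrite("pics/w4.png",c["color"]); print(pix(c,(.617,-.21,.036)))
E
```

```text
12.75 [ 0.6149 -0.2093  0.0863] down dev [-0.003  0.001 -1.   ] F [-0.7 -0.7 -0.3] q [-0.37  0.36  1.8  -0.    0.99  0.86] -0.004513746100369855
(0.617, -0.21, 0.088) -> [ 0.0017  0.0014 -0.0017]
[327.39394967 228.94449956]
```

View pics/w4.png

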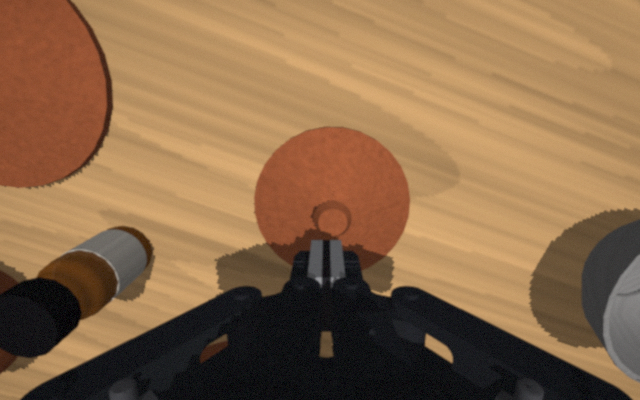

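The view shows the knob top at (333,221), against (327,229) expected. That's a correction of a few mm.

```bash
python3 - <<'E'
from h import *; from workcell import read_camera
c=read_camera("wrist"); cv2.imwrite("pics/w5.png",c["color"]); p=onz(c,(333,221),.036); print(p); togo((p[0],p[1],.088))
E
```

```text
[ 0.62310567 -0.21174932  0.036     ]
12.85 [ 0.6166 -0.2099  0.0885] down dev [-0. -0. -1.] F [-0.1  0.2  1. ] q [-0.37  0.36  1.8  -0.    0.99  0.86] -0.0031484931568336806
(np.float64(0.6231056659609622), np.float64(-0.21174931607556546), 0.088) -> [0.0055 0.004  0.0005]
```

{"api": "jog_arm", "payload": {
  "deltas": [0.003,0.002,0,0,0,0,-1,0.003,0.002,0,0,0,0,-1,0.003,0.002,0,0,0,0,-1,0.003,0.002,0,0,0,0,-1,0.003,0.002,0,0,0,0,-1,0.003,0.002,0,0,0,0,-1,0.003,0.002,0,0,0,0,-1,0.003,0.002,0,0,0,0,-1]
}}

```text
time: 13.65
tool_pos: [0.6203, -0.2107, 0.0882]
tcp_rot: [-3.094, -0.545, 0.0]
wrist_force: [-0.4, 0.1, 0.5]
width: -0.001
grip_force: 0.0
```

{"api": "jog_arm", "payload": {
  "deltas": [0,0,0,0,0,0,-1,0,0,0,0,0,0,-1,0,0,0,0,0,0,-1,0,0,0,0,0,0,-1,0,0,0,0,0,0,-1,0,0,0,0,0,0,-1,0,0,0,0,0,0,-1,0,0,0,0,0,0,-1]
}}

```text
time: 14.45
tool_pos: [0.6204, -0.2107, 0.0883]
tcp_rot: [3.094, 0.545, -0.0]
wrist_force: [1.1, -0.1, 0.0]
width: 0.0
grip_force: 0.0
```

{"api": "jog_arm", "payload": {
  "deltas": [0,0,0,0,0,0,-1,0,0,0,0,0,0,-1,0,0,0,0,0,0,-1,0,0,0,0,0,0,-1,0,0,0,0,0,0,-1,0,0,0,0,0,0,-1,0,0,0,0,0,0,-1,0,0,0,0,0,0,-1]
}}

```text
time: 15.25
tool_pos: [0.6204, -0.2107, 0.0883]
tcp_rot: [3.094, 0.545, -0.0]
wrist_force: [0.2, 1.0, -1.2]
width: 0.001
grip_force: 0.0
```

{"api": "jog_arm", "payload": {
  "deltas": [0,0,0,0,0,0,-1,0,0,0,0,0,0,-1,0,0,0,0,0,0,-1,0,0,0,0,0,0,-1,0,0,0,0,0,0,-1,0,0,0,0,0,0,-1,0,0,0,0,0,0,-1,0,0,0,0,0,0,-1]
}}

```text
time: 16.05
tool_pos: [0.6203, -0.2107, 0.0883]
tcp_rot: [-3.094, -0.545, 0.0]
wrist_force: [0.3, -0.7, 0.1]
width: -0.001
grip_force: 0.0
```

```bash
python3 -c "
from h import *; togo((.62,-.211,.088))
from workcell import finish_job; print(finish_job())"
```

```text
16.05 [ 0.6203 -0.2107  0.0883] down dev [-0.  0. -1.] F [ 0.3 -0.7  0.1] q [-0.37  0.36  1.79  0.    0.99  0.86] -0.0005274506036432883
(0.62, -0.211, 0.088) -> [-0.0004  0.0002  0.0003]
the job is handed in; nothing more can be done
None
```

I pressed the bell's plunger fully down (16 N at the wrist), then pointed at the open brown pot and the 100 mm lid for over 2 s each. I handed the job in at 16 s, still pointing about 35 mm above that lid's knob; no verdict came back.

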